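# Close the reference-plate case without letting the lid slam

### The arm

A 6-joint arm with a two-finger parallel gripper is mounted at the origin on the work surface. World frame = base frame: x ahead of the robot, y to its left, z up, the work surface at z = 0. Lengths are in m, angles in degrees, forces in N, time in s.
With the tool pointing down it reaches from about 0.3 to 0.75 m from the base axis. Payload 8.5 kg.
Tool frame: the origin (TCP) lies at the very end of the fingers, on their centre line; the grasp point (between the pads) lies 19 mm behind it; z points along the fingers, y is the line along which they close (so a half turn about z gives the same grasp; the last joint's range is limited). The gripper opens to 85 mm and grips with 20 to 120 N. Pads are 22 mm wide; open, the fingers measure 114 mm over their backs; the gripper's body (76 mm by 85 mm) begins 54 mm behind the grasp point. The pads swing forward as they close: fully open they stand 13 mm farther back than shut.
Start: joints at [-84.643, 21.807, 74.336, -0, 83.858, -12.336], TCP at [0.167, -0.524, 0.231] pointing down, gripper open.
Joint ranges: [-178.18, 178.18], [-50.72, 133.34], [12.68, 142.11], [-81.47, 261.47], [9.98, 163.14], [-165.26, 165.26]. Speed limits (degrees/s): [136.94, 136.94, 180, 180, 180, 180].

### API

Orientations are given as a 3x3 rotation matrix whose columns are the frame's x, y, z axes.
In Python, from rig import observe, cams, ticket gives the robot as it stands.
- The arm moves only by the tool move_arm, never from a script. Its arguments are lists of equal length, an entry for each row: "jaw": the finger opening in cm, from 0 to 8.54; "dp": the shift along the tool's x, y, z in cm, a list of three; "turn": the turn, a rotation vector about the tool's x, y, z in rad, a list of three. In form: {"jaw": [jaw, ...], "dp": [[tx, ty, tz], ...], "turn": [[wx, wy, wz], ...]}. A call has 1 to 12 rows; each row shifts and turns the commanded pose from where the row before left it, along the tool's axes as they then stand; what a row does not reach is not made up. A row lasts 1/12 s, in which the tool goes at most 41.7 mm and 7.16 degrees, less where a joint would pass 70% of its speed; a pose out of reach is approached as far as the arm can. A call is refused whole if a number of a shift passes 4.17 or a number of a turn 0.125, either way. A call with a gripper value outside its range is refused whole. The fingers move at their own pace and stop on an object; "force" is the grip in N (left out, the last holds). Time passes only in rows, so rows that do not move let the fingers close. It gives the time, the measured TCP pose, the force, the opening and the grip force at its end, in the units of the state.
- observe(): the state, without advancing time (a new reading comes with each control period).
- cams.get_image(name): name is "scene" or "top" or "wrist"; returns (picture, depth): 480x640x3 uint8, red, green, blue; 480x640 float32, m along the optical axis (not along the pixel's ray), 0 where there is no reading.
- cams.calibration(name): a dict with "vertical_fov" (degrees; the focal length in pixels is half the picture's height over the tangent of half this angle, whatever the lens; pixels are square), "cx", "cy" (the principal point, pixels), "view" (4x4, takes a point from world to camera coordinates); the wrist camera has in their place "tool_from_camera" (4x4, takes a point from camera to tool coordinates, whose origin is the TCP and whose axes are the flange's). Camera axes: x right, y up, looking along -z (the intrinsics and any distortion apply to the point x, -y, -z); pixel columns grow to the right and rows downward; lengths in m; the calibration is good to about 2 mm. A picture is of the moment at which its call begins: read the wrist's pose just before it. calibration takes no time and is no camera call.
- ticket.close_job(): hands the job in; it is judged then, once.
Trained networks look in the newest picture that a camera, given by its name, has taken for a name from the list of things; names that differ only in an ending like _2 or _b are one class to them, and where a whole thing is asked for, a point or a joint stands for the part that bears it (a point fixed in the world has none). Each returns a list of dicts, best first, with "p" (0 to 1); they miss things now and then, are a little off and sometimes report something else, mostly with a low value. They report only what shows in the picture. A call takes as long as a camera call.
- cams.spot_in(camera, query): "box" ([centre column, centre row, width, height] as shares, 0 to 1, of the picture: columns of its width, rows of its height, round what is visible of it).
- cams.outline_of(camera, query): "mask" (480x640 bool, what is visible of it) and "box" ([centre column, centre row, width, height] as shares, 0 to 1, of the picture: columns of its width, rows of its height, round what is visible of it).
- cams.mark_of(camera, query): "location" ([column, row] as shares, 0 to 1, of the picture: columns of its width, rows of its height: a listed point, or the origin of a listed thing).
The state is a dict: "time_s": time; "q": joint angles; "qvel": joint speeds; "joint_efforts": joint torques, N m; "position": TCP position; "tool_rot": TCP orientation; "ft_force": force on the tool from outside, world axes, zero at the start; "wrist_torque": the same for the moment, N m; "grip_width": finger opening in m; "gripper_force": force on a finger pad.
Only numpy, scipy, OpenCV 4.12 (cv2) and the standard library are available. Lean on these libraries where they do the work, as an engineer would, in place of code of your own. Each camera call takes 0.05 s, during which the arm holds its last target. There are 200 camera calls.

### The job

The blue lid of the small grey case stands open. Tip it over with a finger, catch it on a finger as it falls, and lower it gently until it is fully shut, never letting it drop or slam onto the rim; do not pinch or squeeze the lid. Leave the jar, the aluminium offcut and the screwdriver where they are, and finish clear of everything.

Things in the scene. Friction and masses are not known exactly. Their poses are not given: they have to be found in the camera images.
- case: Fixed grey open-topped case, 120 mm deep (its x) by 200 mm wide (its y) by 90 mm high; origin at the centre of its underside on the bench. Its -x side is the front, roughly towards the robot; its +x side carries the lid's hinge. The rim is at 90 mm. Two flat catches stand 4 mm proud of the front wall.
- hinge_mid (a point): Fixed point in the middle of the hinge line, at the back of the rim: 60 mm behind (case +x) and 90 mm above the case's origin. The hinge line runs along the case's y.
- cover: The blue lid panel: a flat plate 155 mm from hinge to free edge, 200 mm wide, 6 mm thick, about 0.2 kg (varies 20 percent). Its origin lies on the hinge line; its own -x points along the panel to the free edge, its z out of the outer face (up when shut), its inner face is at z = 0. When shut it lies on the rim and its free edge stands out 35 mm in front of the case's front wall as a lip that a finger can support from below, inner face 90 mm above the bench.
- lid_edge (a point): Middle of the lid's free edge, on the inner face (the underside when shut), 155 mm from the hinge line. It is about 245 mm above the bench when the lid stands upright and 90 mm when shut.
- lid (a joint): Lid angle in rad: 0 shut, 1.57 upright, stop at 1.85 (leaning away from the robot). It starts at 1.48 to 1.70. Slight hinge friction (0.03 Nm) holds it while within about 0.17 rad of upright; pushed forward past about 1.35 it falls shut by itself in roughly a second, with light damping (0.05 Nm s/rad), ending near 2 rad/s if not caught.
- jar: Bystander: loose amber jar, 44 mm diameter, 70 mm high, origin at the centre of its underside; stands beside the case.
- offcut: Bystander: loose upright piece of aluminium extrusion, 40 x 40 x 90 mm, origin at the centre of its underside; stands on the other side of the case.
- driver: Bystander: loose screwdriver with orange handle lying on the bench beyond the offcut or the jar, about 160 mm long along its x, origin under its middle.

How it is judged:
By the outcome, as a careful person would: the job done as asked, in the order asked, and still so for the second after the job is handed in, with the robot touching nothing.
It also fails if it takes over 54 s, if anything falls off the work surface, if the arm or the gripper's body presses on something with over 40 N, if the wrist force passes 120 N, or if a joint passes its speed limit or range.

## Working session

There is one attempt and no reset: what is moved stays moved. The work goes in short steps, Python scripts to look and compute and a tool call to move; the robot and the scene stay as the last step left them, time stands still between calls to the robot, and variables do not carry over. Pictures are saved under pics/ and viewed, at most 10 in all, crops included, and the job is handed in when it is done.

Besides the shell and the picture viewer there is one more tool, called after "Emit:" by a JSON object that holds its "method" and its "body", one argument or row to a line. move_arm: Moves the arm, as the interface text tells. Its arguments: {"type":"object","properties":{"jaw":{"type":"array","items":{"type":"number"}},"dp":{"type":"array","items":{"type":"array","items":{"type":"number"}}},"turn":{"type":"array","items":{"type":"array","items":{"type":"number"}}},"force":{"type":"number"}},"required":["jaw","dp","turn"]}

```bash
mkdir -p pics; cat > h.py <<'E'
import numpy as np,cv2
from rig import observe,cams,ticket
def px2w(cam,u,v,d):
    c=cams.calibration(cam);f=240/np.tan(np.radians(c["vertical_fov"])/2)
    p=np.array([(u-c["cx"])/f*d,-(v-c["cy"])/f*d,-d,1])
    return (np.linalg.inv(np.array(c["view"]))@p)[:3]
def cloud(cam,dep):
    c=cams.calibration(cam);f=240/np.tan(np.radians(c["vertical_fov"])/2)
    v,u=np.mgrid[0:480,0:640]
    P=np.stack([(u-c["cx"])/f*dep,-(v-c["cy"])/f*dep,-dep,np.ones_like(dep)],-1)
    return (P@np.linalg.inv(np.array(c["view"])).T)[...,:3]
E
python3 - <<'E'
from h import *
s=observe();print(s["time_s"],s["position"],np.round(s["tool_rot"],3))
ims=[]
for c in ["scene","top"]:
    im,d=cams.get_image(c);ims.append(im);cal=cams.calibration(c);print(c,{k:np.round(v,3).tolist() for k,v in cal.items() if not isinstance(v,(str,dict))})
    P=cloud(c,d)
    for n in ["case","cover","jar","offcut","driver"]:
        r=cams.outline_of(c,n)
        if r:
            m=r[0]["mask"]&(d>0);q=P[m]
            print(n,r[0]["p"],np.round(r[0]["box"],3),np.round(np.percentile(q,[2,50,98],axis=0),3).tolist())
            if n=="cover":
                mu=q.mean(0);w,V=np.linalg.eigh(np.cov((q-mu).T));print("plane",mu,V[:,0],w)
    for n in ["lid_edge","hinge_mid"]:
        r=cams.mark_of(c,n)
        if r:
            u,v=r[0]["location"][0]*640,r[0]["location"][1]*480
            print(n,r[0]["p"],u,v,px2w(c,u,v,d[int(v),int(u)]))
    cv2.imwrite(f"pics/{c}0.png",im[...,::-1])
E
```

```text
0.0 [ 0.16711158 -0.52368029  0.23071214] [[ 0.953  0.304 -0.   ]
 [ 0.304 -0.953  0.001]
 [ 0.    -0.001 -1.   ]]
scene {'vertical_fov': 54.6, 'cx': 312.938, 'cy': 239.508, 'view': [[-0.761, 0.648, -0.015, 0.481], [-0.493, -0.564, 0.662, 0.233], [0.42, 0.511, 0.75, -1.305], [0.0, 0.0, 0.0, 1.0]]}
case 0.9 [0.495 0.48  0.182 0.254] [[0.508, -0.117, 0.002], [0.636, 0.005, 0.1], [0.665, 0.074, 0.243]]
cover 0.67 [0.467 0.457 0.13  0.199] [[0.625, -0.115, 0.093], [0.645, -0.013, 0.18], [0.666, 0.074, 0.244]]
plane [ 0.64557041 -0.01554282  0.17593683] [ 0.981201    0.17589798 -0.07940092] [5.12917898e-05 2.13486052e-03 3.44968961e-03]
jar 0.77 [0.401 0.43  0.024 0.062] [[0.607, -0.24, 0.004], [0.627, -0.214, 0.047], [0.639, -0.203, 0.071]]
offcut 0.76 [0.592 0.609 0.042 0.101] [[0.568, 0.132, 0.005], [0.599, 0.157, 0.075], [0.613, 0.176, 0.092]]
driver 0.89 [0.358 0.403 0.051 0.089] [[0.568, -0.384, -0.001], [0.614, -0.341, 0.019], [0.699, -0.3, 0.027]]
lid_edge 0.86 296.76800000000003 193.10399999999998 [ 0.64929253 -0.01991431  0.24418793]
hinge_mid 0.92 304.896 241.488 [ 0.64068105 -
[... 322 characters left out ...]
62 [0.497 0.411 0.161 0.088] [[0.619, -0.113, 0.098], [0.639, -0.02, 0.188], [0.66, 0.073, 0.246]]
plane [ 0.6390322  -0.01957081  0.18252827] [ 0.98199328  0.18476003 -0.03940724] [3.64466602e-05 2.31569588e-03 3.22772242e-03]
jar 0.62 [0.5   0.409 0.166 0.094] [[0.618, -0.116, 0.001], [0.639, -0.022, 0.186], [0.696, 0.072, 0.246]]
offcut 0.86 [0.377 0.493 0.042 0.066] [[0.558, 0.128, 0.008], [0.577, 0.149, 0.089], [0.605, 0.173, 0.094]]
driver 0.55 [0.713 0.449 0.067 0.124] [[0.568, -0.37, -0.001], [0.609, -0.343, 0.022], [0.684, -0.306, 0.029]]
lid_edge 0.75 321.216 188.496 [ 0.64269598 -0.02576007  0.24206927]
hinge_mid 0.84 318.20799999999997 210.72 [ 0.63036073 -0.02144853  0.09123685]
```

View pics/scene0.png

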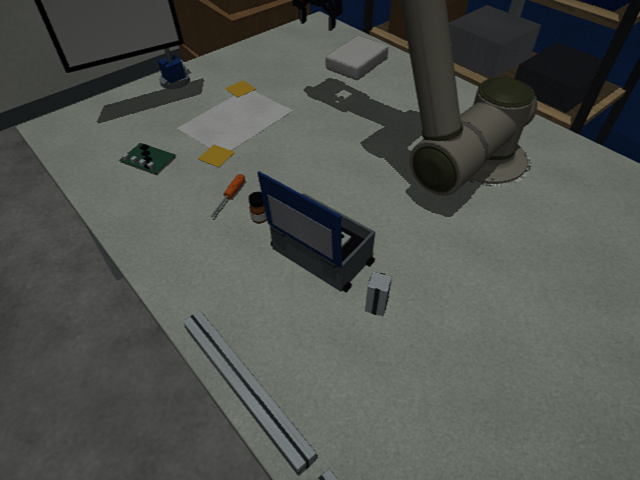

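View pics/top0.png

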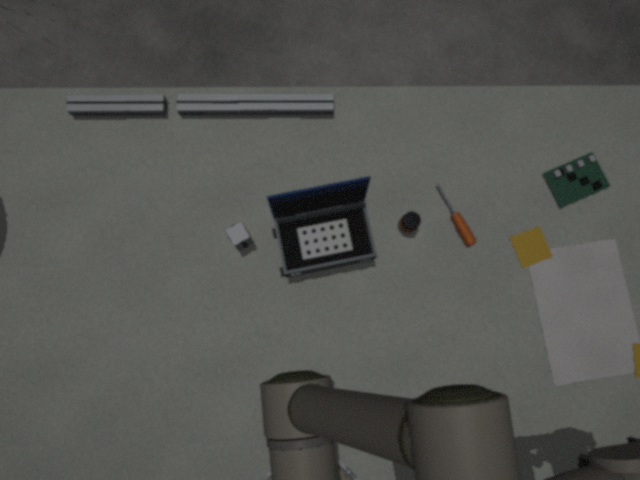

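The scene view shows the lid's outer face, near upright, at about (300,220). The jar is at (258,207) and the offcut at (378,293). In the top view the lid's inner face is at (318,197), the offcut at (238,236) and the jar at (409,224).

I'll come in from the left (+y) side. The fingers will straddle the lid, with the tool nearly parallel to the hinge.

```bash
cat >> h.py <<'E'
from scipy.spatial.transform import Rotation as Ro
YAW=np.radians(10.5);CX=np.array([np.cos(YAW),np.sin(YAW),0]);CY=np.array([-np.sin(YAW),np.cos(YAW),0]);Z=np.array([0,0,1.])
H=np.array([.635,-.0205,.09])
def toolR(th,tilt=15,sg=1):
    t=-np.cos(np.radians(tilt))*CY-np.sin(np.radians(tilt))*Z
    y0=sg*CX                     # closing axis when lid upright
    R=np.stack([np.cross(y0,t),y0,t],1)
    return R@Ro.from_rotvec([0,0,np.pi/2-th]).as_matrix()
def tcp(th,r=.141,lat=.065,off=0):   # lat: TCP along case y ; off: along lid outward normal
    a=-np.cos(th)*CX+np.sin(th)*Z; n=np.sin(th)*CX+np.cos(th)*Z
    return H+r*a+off*n+lat*CY
def rows(p,R,p2,R2,n,show=True):
    """n equal rows from pose to pose, in tool axes: cm, rad"""
    w=Ro.from_matrix(R.T@R2).as_rotvec()/n;out=[]
    for i in range(n):
        Ri=R@Ro.from_rotvec(w*i).as_matrix()
        out.append((np.round(Ri.T@(p2-p)/n*100,2).tolist(),np.round(w,3).tolist()))
    return out
def st():
    s=observe();return s["time_s"],np.array(s["position"]),np.array(s["tool_rot"]),np.array(s["q"]),np.array(s["ft_force"])
E
python3 - <<'E'
from h import *
from scipy.optimize import least_squares
for c in ["scene","top"]:
    im,d=cams.get_image(c);P=cloud(c,d);r=cams.outline_of(c,"cover")
    m=cv2.erode((r[0]["mask"]&(d>0)).astype(np.uint8),np.ones((3,3)))>0;q=P[m];q=q[(q[:,2]>.11)&(q[:,2]<.25)]
    f=lambda k:(q[:,0]-k[0]-k[1]*(q[:,1]+.0205)-k[2]*(q[:,2]-.09))
    s=least_squares(f,[.63,0,0],loss="soft_l1",f_scale=.002);print(c,len(q),s.x,"yaw",np.degrees(np.arctan(-s.x[1])),"std",np.std(f(s.x)))
print(np.round(cams.calibration("wrist")["tool_from_camera"],3).tolist())
# wrist angles by model, for guessed q1 and forearm pitch
t,p,R,q,_=st()
M=lambda q:(Ro.from_euler("ZYZYZ",[q[0],q[1]+q[2],q[3],q[4],q[5]+90],degrees=True)).as_matrix()
print("model err",np.abs(M(q)-R).max())
for sg in (1,-1):
  for th,fp in ((1.6,100),(.8,110),(0,115)):
    for tilt in (10,15,20):
      Rt=toolR(th,tilt,sg);w=tcp(th)-.25*Rt[:,2];q1=np.degrees(np.arctan2(w[1],w[0]))
      A=Ro.from_euler("ZY",[q1,fp],degrees=True).as_matrix().T@Rt
      e=Ro.from_matrix(A).as_euler("ZYZ",degrees=True);e[2]=(e[2]-90+180)%360-180
      print(sg,th,tilt,"wc",np.round(w,2),"q4-6",np.round(e))
E
```

```text
scene 3310 [ 0.64248607 -0.19527961  0.05548932] yaw 11.049642030113336 std 0.0009108984435622634
top 1940 [ 0.63117418 -0.19408792  0.07867708] yaw 10.983856213686618 std 0.0008863066216729164
[[-0.001, 0.961, 0.276, 0.069], [1.0, 0.001, 0.001, -0.0], [0.0, 0.276, -0.961, -0.144], [0.0, 0.0, 0.0, 1.0]]Traceback (most recent call last):
  File "<stdin>", line 12, in <module>
  File "<stdin>", line 11, in <lambda>
  File "scipy/spatial/transform/_rotation.pyx", line 1413, in scipy.spatial.transform._rotation.Rotation.from_euler
ValueError: Expected axis specification to be a non-empty string of upto 3 characters, got ZYZYZ
```

```bash
sed -i 's/radians(10.5)/radians(11.0)/; s/\[.635,-.0205,.09\]/[.634,-.0205,.09]/' h.py
python3 - <<'E'
from h import *
t,p,R,q,_=st()
E=lambda s,a:Ro.from_euler(s,a,degrees=True)
print("model err",np.abs((E("ZY",[q[0],q[1]+q[2]])*E("ZYZ",[q[3],q[4],q[5]+90])).as_matrix()-R).max())
for sg in (1,-1):
  for th,fp in ((1.6,100),(.8,110),(0,115)):
    for tilt in (10,20):
      Rt=toolR(th,tilt,sg);w=tcp(th)-.25*Rt[:,2];q1=np.degrees(np.arctan2(w[1],w[0]))
      e=Ro.from_matrix(E("ZY",[q1,fp]).as_matrix().T@Rt).as_euler("ZYZ",degrees=True);e[2]=(e[2]-90+180)%360-180
      print(sg,th,tilt,"wc",np.round(w,2),"q1",round(q1),"q4-6",np.round(e))
E
```

```text
model err 3.4771718924325734e-16
1 1.6 10 wc [0.58 0.29 0.27] q1 26 q4-6 [-77. 103.  11.]
1 1.6 20 wc [0.58 0.27 0.32] q1 25 q4-6 [-67. 100.  13.]
1 0.8 10 wc [0.48 0.27 0.23] q1 29 q4-6 [-74. 103.  68.]
1 0.8 20 wc [0.48 0.26 0.28] q1 28 q4-6 [-65.  98.  69.]
1 0 10 wc [0.44 0.26 0.13] q1 31 q4-6 [-72. 103. 119.]
1 0 20 wc [0.44 0.25 0.18] q1 29 q4-6 [-64.  97. 120.]
-1 1.6 10 wc [0.58 0.29 0.27] q1 26 q4-6 [ -77.  103. -169.]
-1 1.6 20 wc [0.58 0.27 0.32] q1 25 q4-6 [ -67.  100. -167.]
-1 0.8 10 wc [0.48 0.27 0.23] q1 29 q4-6 [ -74.  103. -112.]
-1 0.8 20 wc [0.48 0.26 0.28] q1 28 q4-6 [ -65.   98. -111.]
-1 0 10 wc [0.44 0.26 0.13] q1 31 q4-6 [-72. 103. -61.]
-1 0 20 wc [0.44 0.25 0.18] q1 29 q4-6 [-64.  97. -60.]
```

```bash
python3 - <<'E'
from h import *
E=lambda s,a:Ro.from_euler(s,a,degrees=True)
for th,rt,fp in ((1.64,1.3,100),(1.2,1.2,105),(.6,.6,112),(0,0,118)):
    for tilt in (15,25,35):
      Rt=toolR(rt,tilt,-1);w=tcp(th)-.25*Rt[:,2];r=np.hypot(w[0],w[1]);q1=np.degrees(np.arctan2(w[1],w[0])-np.arcsin(.117/r))
      e=Ro.from_matrix(E("ZY",[q1,fp]).as_matrix().T@Rt).as_euler("ZYZ",degrees=True);e[2]=(e[2]-90+180)%360-180
      print(th,tilt,"wc",np.round(w,2),"r",round(r,2),"q1",round(q1),"q4-6",np.round(e))
E
```

```text
1.64 15 wc [0.59 0.28 0.3 ] r 0.65 q1 15 q4-6 [ -74.   92. -154.]
1.64 25 wc [0.59 0.27 0.34] r 0.65 q1 14 q4-6 [ -65.   89. -154.]
1.64 35 wc [0.59 0.25 0.37] r 0.64 q1 12 q4-6 [ -55.   85. -156.]
1.2 15 wc [0.53 0.27 0.29] r 0.59 q1 16 q4-6 [ -74.   91. -143.]
1.2 25 wc [0.53 0.26 0.33] r 0.59 q1 14 q4-6 [ -65.   87. -144.]
1.2 35 wc [0.53 0.23 0.36] r 0.58 q1 12 q4-6 [ -56.   82. -146.]
0.6 15 wc [0.46 0.26 0.23] r 0.53 q1 16 q4-6 [ -74.   89. -102.]
0.6 25 wc [0.46 0.24 0.28] r 0.52 q1 15 q4-6 [ -65.   84. -103.]
0.6 35 wc [0.47 0.22 0.31] r 0.52 q1 12 q4-6 [ -57.   79. -105.]
0 15 wc [0.44 0.25 0.15] r 0.51 q1 17 q4-6 [-74.  88. -62.]
0 25 wc [0.44 0.24 0.2 ] r 0.5 q1 15 q4-6 [-66.  82. -63.]
0 35 wc [0.44 0.22 0.23] r 0.49 q1 12 q4-6 [-58.  75. -66.]
```

Emit:
{"method": "move_arm", "body": {
  "jaw": [6,6,6,6,6,6,6,6,6,6,6,6],
  "dp": [
    [0,0,-3.25],
    [0,0,-3.25],
    [0,0,-3.25],
    [0,0,-3.25],
    [4.1,0,0],
    [4.1,0,0],
    [4.1,0,0],
    [4.1,0,0],
    [4.1,0,0],
    [4.1,0,0],
    [4.1,0,0],
    [4.1,0,0]
  ],
  "turn": [
    [0,0,0],
    [0,0,0],
    [0,0,0],
    [0,0,0],
    [0,0,-0.075],
    [0,0,-0.075],
    [0,0,-0.075],
    [0,0,-0.075],
    [0,0,-0.075],
    [0,0,-0.075],
    [0,0,-0.075],
    [0,0,-0.075]
  ]
}}

```text
time_s: 2.0
position: [0.4404, -0.3478, 0.361]
tool_rot: [[0.612, 0.791, -0.0], [0.791, -0.612, 0.0], [0.0, -0.0, -1.0]]
ft_force: [0.1, -0.1, 0.4]
grip_width: 0.0598
gripper_force: 0.0
```

Emit:
{"method": "move_arm", "body": {
  "jaw": [6,6,6,6,6,6,6,6,6,6,6,6],
  "dp": [
    [4.1,0,0],
    [4.1,0,0],
    [4.1,0,0],
    [4.1,0,0],
    [4.1,0,0],
    [4.1,0,0],
    [4.1,0,0],
    [4.1,0,0],
    [4.1,0,0],
    [4.1,0,0],
    [4.1,0,0],
    [4.1,0,0]
  ],
  "turn": [
    [0,0,-0.075],
    [0,0,-0.075],
    [0,0,-0.075],
    [0,0,-0.075],
    [0,0,-0.075],
    [0,0,-0.075],
    [0,0,-0.075],
    [0,0,-0.075],
    [0,0,-0.075],
    [0,0,-0.075],
    [0,0,-0.075],
    [0,0,-0.075]
  ]
}}

```text
time_s: 3.0
position: [0.5563, 0.1137, 0.361]
tool_rot: [[-0.239, 0.971, -0.0], [0.971, 0.239, 0.0], [0.0, -0.0, -1.0]]
ft_force: [1.0, -0.2, -0.5]
grip_width: 0.0598
gripper_force: 0.0
```

Emit:
{"method": "move_arm", "body": {
  "jaw": [6,6,6,6,6,6,6,6,6,6,6,6],
  "dp": [
    [4.1,0,0],
    [4.1,0,0],
    [0,0,0],
    [0,0,0],
    [0,0,0],
    [0,0,0],
    [0,0,0],
    [0,0,0],
    [0,0,0],
    [0,0,0],
    [0,0,0],
    [0,0,0]
  ],
  "turn": [
    [0,0,-0.075],
    [0,0,-0.075],
    [0,0,-0.12],
    [0,0,-0.12],
    [0,0,-0.12],
    [0,0,-0.12],
    [0,0,-0.12],
    [0,0,-0.12],
    [0,0,-0.12],
    [0,0,-0.12],
    [0,0,-0.12],
    [0,0,-0.12]
  ]
}}

```text
time_s: 4.0
position: [0.5341, 0.1906, 0.3613]
tool_rot: [[-1.0, -0.023, -0.0], [-0.023, 1.0, -0.0], [0.0, -0.0, -1.0]]
ft_force: [0.9, -0.1, -0.2]
grip_width: 0.06
gripper_force: 0.0
```

Emit:
{"method": "move_arm", "body": {
  "jaw": [6,6,6,6,6,6,6,6,6,6],
  "dp": [
    [0,0,0],
    [0,0,0],
    [0,0,0],
    [0,0,0],
    [0,0,0],
    [0,0,0],
    [0,0,0],
    [0,0,0],
    [0,0,0],
    [0,0,0]
  ],
  "turn": [
    [0,0,-0.12],
    [0,0,-0.12],
    [0,0,-0.12],
    [0,0,-0.12],
    [0,0,-0.12],
    [0,0,-0.12],
    [0,0,-0.12],
    [0,0,-0.12],
    [0,0,-0.12],
    [0,0,0]
  ]
}}

```text
time_s: 4.83
position: [0.5341, 0.1906, 0.3613]
tool_rot: [[-0.452, -0.892, -0.0], [-0.892, 0.452, -0.0], [0.0, 0.0, -1.0]]
ft_force: [0.2, 0.1, 0.6]
grip_width: 0.0597
gripper_force: 0.0
```

```bash
python3 - <<'E'
from h import *
t,p,R,q,f=st();print(t,np.round(p,3),np.round(q,1));print(np.round(R,2))
R2=toolR(1.2,20,-1);p2=tcp(1.62,lat=.165)
print(p2,Ro.from_matrix(R.T@R2).as_rotvec())
for r in rows(p,R,p2,R2,14):print(r)
E
```

```text
4.8333 [0.534 0.191 0.361] [   7.7   20.7   55.2    0.   104.2 -145.4]
[[-0.45 -0.89 -0.  ]
 [-0.89  0.45 -0.  ]
 [ 0.    0.   -1.  ]]
[0.60932402 0.14279173 0.23082935] [ 0.60486324  1.06594551 -0.25326412]
([0.06, -0.63, 0.93], [0.043, 0.076, -0.018])
([0.0, -0.59, 0.96], [0.043, 0.076, -0.018])
([-0.06, -0.55, 0.98], [0.043, 0.076, -0.018])
([-0.13, -0.51, 1.0], [0.043, 0.076, -0.018])
([-0.2, -0.47, 1.01], [0.043, 0.076, -0.018])
([-0.27, -0.43, 1.01], [0.043, 0.076, -0.018])
([-0.33, -0.39, 1.0], [0.043, 0.076, -0.018])
([-0.4, -0.36, 0.99], [0.043, 0.076, -0.018])
([-0.47, -0.32, 0.97], [0.043, 0.076, -0.018])
([-0.54, -0.29, 0.95], [0.043, 0.076, -0.018])
([-0.61, -0.26, 0.92], [0.043, 0.076, -0.018])
([-0.67, -0.23, 0.88], [0.043, 0.076, -0.018])
([-0.73, -0.21, 0.83], [0.043, 0.076, -0.018])
([-0.79, -0.19, 0.78], [0.043, 0.076, -0.018])
```

Emit:
{"method": "move_arm", "body": {
  "jaw": [6,6,6,6,6,6,6,6,6,6,6,6],
  "dp": [
    [0,0,0],
    [0,0,0],
    [0,0,0],
    [0,0,0],
    [0,0,0],
    [0,0,0],
    [0,0,0],
    [0,0,0],
    [0,0,0],
    [0,0,0],
    [0,0,0],
    [0,0,0]
  ],
  "turn": [
    [0.05,0.089,-0.021],
    [0.05,0.089,-0.021],
    [0.05,0.089,-0.021],
    [0.05,0.089,-0.021],
    [0.05,0.089,-0.021],
    [0.05,0.089,-0.021],
    [0.05,0.089,-0.021],
    [0.05,0.089,-0.021],
    [0.05,0.089,-0.021],
    [0.05,0.089,-0.021],
    [0.05,0.089,-0.021],
    [0.054,0.089,-0.021]
  ]
}}

```text
time_s: 5.83
position: [0.5343, 0.1911, 0.3615]
tool_rot: [[-0.299, -0.938, 0.176], [-0.376, -0.054, -0.925], [0.877, -0.343, -0.337]]
ft_force: [0.8, -0.3, 0.2]
grip_width: 0.0598
gripper_force: 0.0
```

```bash
python3 - <<'E'
from h import *
t,p,R,q,f=st();print(t,np.round(p,3),np.round(q,1));print(np.round(R,2))
R2=toolR(1.2,20,-1);p2=tcp(1.62,lat=.165)
print(p2,Ro.from_matrix(R.T@R2).as_rotvec(),R.T@(p2-p)*100, R.T@(tcp(1.62,lat=.065)-p2)*100)
E
```

```text
5.8333 [0.534 0.191 0.361] [  30.9   33.7   60.6  -67.8  107.3 -147.4]
[[-0.3  -0.94  0.18]
 [-0.38 -0.05 -0.92]
 [ 0.88 -0.34 -0.34]]
[0.60932402 0.14279173 0.23082935] [ 0.00099437 -0.00630668 -0.00338053] [-11.88064318  -2.29584887  10.19546028] [ 3.12421547 -1.25935878  9.41558777]
```

Emit:
{"method": "move_arm", "body": {
  "jaw": [6,6,6,6,6,6,6,6],
  "dp": [
    [-1.98,-0.38,1.7],
    [-1.98,-0.38,1.7],
    [-1.98,-0.38,1.7],
    [-1.98,-0.38,1.7],
    [-1.98,-0.38,1.7],
    [-1.98,-0.38,1.7],
    [0,0,0],
    [0,0,0]
  ],
  "turn": [
    [0,0,0],
    [0,0,0],
    [0,0,0],
    [0,0,0],
    [0,0,0],
    [0,-0.006,-0.003],
    [0,0,0],
    [0,0,0]
  ]
}}

```text
time_s: 6.5
position: [0.6084, 0.1423, 0.2295]
tool_rot: [[-0.293, -0.94, 0.175], [-0.384, -0.052, -0.922], [0.876, -0.337, -0.346]]
ft_force: [0.3, -0.2, 0.5]
grip_width: 0.06
gripper_force: 0.0
```

```bash
python3 - <<'E'
from h import *
t,p,R,q,f=st();print(t,np.round(p,3),np.round(q,1))
R2=toolR(1.2,20,-1)
print(R.T@(tcp(1.62,lat=.065)-p)*100)
a,_=cams.get_image("wrist");b,_=cams.get_image("scene")
cv2.imwrite("pics/w1.png",np.hstack([cv2.resize(a,(400,300)),cv2.resize(b[120:390,180:540],(400,300))])[...,::-1])
E
```

```text
6.5 [0.608 0.142 0.23 ] [  24.    43.    64.7  -66.6   95.8 -137.7]
[ 3.2794082  -1.41900998  9.3070675 ]
```

View pics/w1.png

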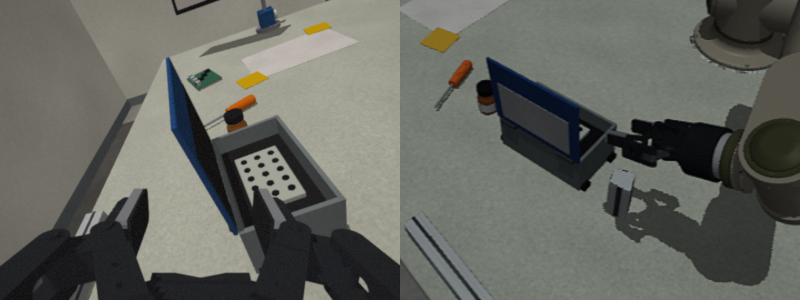

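The wrist view shows the two fingers at (125,215) and (270,215), straddling the lid's near edge at (200,150). I'll insert now.

Emit:
{"method": "move_arm", "body": {
  "jaw": [6,6,6,6,6,6,6,6],
  "dp": [
    [0.55,-0.24,1.55],
    [0.55,-0.24,1.55],
    [0.55,-0.24,1.55],
    [0.55,-0.24,1.55],
    [0.55,-0.24,1.55],
    [0.55,-0.24,1.55],
    [0,0,0],
    [0,0,0]
  ],
  "turn": [
    [0,0,0],
    [0,0,0],
    [0,0,0],
    [0,0,0],
    [0,0,0],
    [0,0,0],
    [0,0,0],
    [0,0,0]
  ]
}}

```text
time_s: 7.27
position: [0.6285, 0.0453, 0.2332]
tool_rot: [[-0.294, -0.939, 0.177], [-0.385, -0.053, -0.921], [0.875, -0.339, -0.346]]
ft_force: [0.2, 0.3, -0.6]
grip_width: 0.06
gripper_force: 0.0
```

```bash
cat >> h.py <<'E'
def arc(th,rt,off,n,r=.141,lat=.065,tilt=20):
    """from present pose to the lid-angle pose th: along arc, printing rows"""
    t,p,R,q,f=st()
    d=p-H; th0=np.arctan2(d[2],-d@CX); r0=np.hypot(d[2],d@CX)
    print(t,"th",round(th0,3),"r",round(r0,3),"lat",round(d@CY,3),"q",np.round(q),"f",np.round(f,1))
    a0=-np.cos(th0)*CX+np.sin(th0)*Z
    R2=toolR(rt,tilt,-1);w=Ro.from_matrix(R.T@R2).as_rotvec()/n
    pt=tcp(th,r,lat,off);d2=pt-H;th1=np.arctan2(d2[2],-d2@CX);r1=np.hypot(d2[2],d2@CX)
    D=[];
    for i in range(1,n+1):
        k=i/n;T=th0+(th1-th0)*k
        pn=tcp(T,r0+(r1-r0)*k,d@CY+(lat-d@CY)*k)
        Ri=R@Ro.from_rotvec(w*(i-1)).as_matrix();D.append(np.round(Ri.T@(pn-p)*100,2).tolist());p=pn
    print("dp",D);print("turn",np.round(w,3).tolist())
def lid():
    r=None
    for c in ["scene"]:
        im,d=cams.get_image(c);P=cloud(c,d);hs=cv2.cvtColor(im,cv2.COLOR_RGB2HSV)
        L=(P-H);y=L@CY;x=L@CX
        m=(d>0)&(abs(y+.02)<.07)&(P[...,2]>.085)&(x<.06)&(x>-.17)&(P[...,2]<.27)&(hs[...,0]>100)&(hs[...,0]<130)&(hs[...,1]>120)
        pts=L[m];rad=np.hypot(pts[:,2],pts@CX);k=rad>.09
        print("lid n",k.sum(),"angle",np.round(np.percentile(np.arctan2(pts[k,2],-(pts@CX)[k]),[20,50,80]),3))
    return im
E
python3 - <<'E'
from h import *
lid();arc(1.50,1.2,0,4)
E
```

```text
lid n 1009 angle [1.678 1.686 1.693]
7.3167 th 1.622 r 0.143 lat 0.066 q [  15.   40.   71.  -69.   87. -138.] f [-0.5  0.1 -0.1]
dp [[0.14, 0.42, 0.04], [0.12, 0.42, 0.05], [0.11, 0.42, 0.05], [0.1, 0.42, 0.05]]
turn [0.001, 0.001, 0.0]
```

Emit:
{"method": "move_arm", "body": {
  "jaw": [5.5,5,4.5,4,4,4,4,4,4,4,4,4],
  "dp": [
    [0.15,0.41,0.04],
    [0.14,0.42,0.04],
    [0.13,0.42,0.04],
    [0.12,0.42,0.03],
    [0.1,0.43,0.03],
    [0.09,0.43,0.03],
    [0.08,0.43,0.02],
    [0.06,0.43,0.02],
    [0.05,0.43,0.02],
    [0.04,0.43,0.01],
    [0.02,0.43,0.01],
    [0,0,0]
  ],
  "turn": [
    [0,0,0],
    [0,0,0],
    [0,0,0],
    [0,0,0],
    [0,0,0],
    [0,0,0],
    [0,0,0],
    [0,0,0],
    [0,0,0],
    [0,0,0],
    [0,0,0],
    [0,0,0]
  ]
}}

```text
time_s: 8.32
position: [0.5817, 0.0361, 0.2231]
tool_rot: [[-0.291, -0.941, 0.176], [-0.385, -0.053, -0.921], [0.876, -0.335, -0.346]]
ft_force: [0.1, 0.8, 0.4]
grip_width: 0.0402
gripper_force: 0.0
```

```bash
python3 - <<'E'
from h import *
a=lid();arc(1.15,1.15,0,4)
cv2.imwrite("pics/w2.png",cv2.resize(a[120:390,180:540],(640,480))[...,::-1])
E
```

```text
lid n 1347 angle [1.392 1.401 1.41 ]
8.3667 th 1.278 r 0.139 lat 0.065 q [  16.   37.   79.  -70.   85. -133.] f [0.7 0.6 0.7]
dp [[0.08, 0.44, 0.04], [0.07, 0.44, 0.05], [0.06, 0.44, 0.05], [0.06, 0.45, 0.06]]
turn [0.001, 0.001, 0.013]
```

View pics/w2.png

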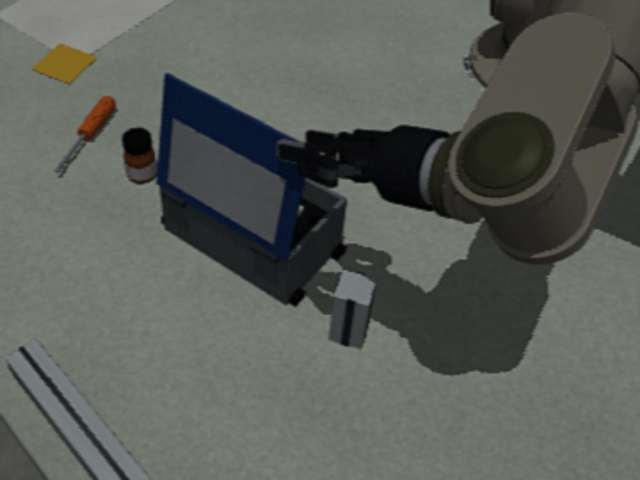

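The back finger at (310,150) is pushing the lid, which is now at about 1.35 rad. I'll continue slowly until it tips onto the front finger.

Emit:
{"method": "move_arm", "body": {
  "jaw": [4,4,4,4,4,4,4,4],
  "dp": [
    [0.07,0.36,0.03],
    [0.06,0.36,0.04],
    [0.06,0.36,0.04],
    [0.05,0.36,0.05],
    [0,0,0],
    [0,0,0],
    [0,0,0],
    [0,0,0]
  ],
  "turn": [
    [0,0,0.013],
    [0,0,0.013],
    [0,0,0.013],
    [0,0,0.013],
    [0,0,0],
    [0,0,0],
    [0,0,0],
    [0,0,0]
  ]
}}

```text
time_s: 9.03
position: [0.5686, 0.033, 0.2199]
tool_rot: [[-0.34, -0.924, 0.176], [-0.387, -0.033, -0.921], [0.857, -0.382, -0.346]]
ft_force: [-0.2, -1.0, 0.4]
grip_width: 0.0403
gripper_force: 0.0
```

```bash
python3 - <<'E'
from h import *
a=lid();arc(.85,.85,0,12)
E
```

```text
lid n 1447 angle [1.19  1.201 1.211]
9.0833 th 1.177 r 0.141 lat 0.065 q [  16.   36.   82.  -70.   85. -128.] f [-0.4 -0.8 -0.2]
dp [[0.02, 0.38, 0.05], [0.02, 0.38, 0.06], [0.02, 0.38, 0.06], [0.01, 0.38, 0.06], [0.01, 0.38, 0.07], [0.01, 0.38, 0.07], [0.01, 0.38, 0.07], [0.01, 0.38, 0.07], [0.01, 0.38, 0.08], [0.01, 0.38, 0.08], [0.01, 0.38, 0.08], [0.01, 0.37, 0.09]]
turn [0.0, 0.0, 0.025]
```

Emit:
{"method": "move_arm", "body": {
  "jaw": [4,4,4,4],
  "dp": [
    [0,0,0],
    [0,0,0],
    [0,0,0],
    [0,0,0]
  ],
  "turn": [
    [0,0,0],
    [0,0,0],
    [0,0,0],
    [0,0,0]
  ]
}}

```text
time_s: 9.42
position: [0.5685, 0.033, 0.2199]
tool_rot: [[-0.34, -0.924, 0.176], [-0.387, -0.033, -0.921], [0.857, -0.381, -0.346]]
ft_force: [-0.1, 0.1, -0.9]
grip_width: 0.04
gripper_force: 0.1
```

```bash
python3 - <<'E'
from h import *
a=lid();st();cv2.imwrite("pics/w3.png",cv2.resize(a[120:390,180:540],(640,480))[...,::-1])
E
```

```text
lid n 1447 angle [1.108 1.118 1.128]
```

View pics/w3.png

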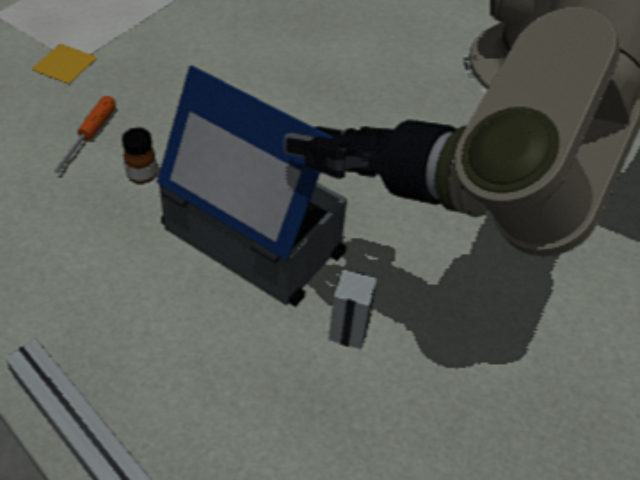

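The lid now rests on the front finger at (310,155), at an inner-face angle of about 1.07 rad. Next I'll lower it at about 0.3 rad/s.

Emit:
{"method": "move_arm", "body": {
  "jaw": [4,4,4,4,4,4,4,4,4,4,4,4],
  "dp": [
    [0.02,0.38,0.05],
    [0.02,0.38,0.06],
    [0.02,0.38,0.06],
    [0.01,0.38,0.06],
    [0.01,0.38,0.07],
    [0.01,0.38,0.07],
    [0.01,0.38,0.07],
    [0.01,0.38,0.07],
    [0.01,0.38,0.08],
    [0.01,0.38,0.08],
    [0.01,0.38,0.08],
    [0.01,0.37,0.09]
  ],
  "turn": [
    [0,0,0.025],
    [0,0,0.025],
    [0,0,0.025],
    [0,0,0.025],
    [0,0,0.025],
    [0,0,0.025],
    [0,0,0.025],
    [0,0,0.025],
    [0,0,0.025],
    [0,0,0.025],
    [0,0,0.025],
    [0,0,0.025]
  ]
}}

```text
time_s: 10.47
position: [0.5298, 0.0256, 0.1957]
tool_rot: [[-0.599, -0.781, 0.176], [-0.38, 0.083, -0.921], [0.705, -0.619, -0.346]]
ft_force: [0.6, 0.0, 0.6]
grip_width: 0.0399
gripper_force: 0.2
```

```bash
python3 - <<'E'
from h import *
a=lid();arc(.55,.55,0,12)
E
```

```text
lid n 1413 angle [0.796 0.806 0.818]
10.5167 th 0.842 r 0.141 lat 0.065 q [  16.   35.   90.  -70.   83. -104.] f [-0.8  0.5 -1.2]
dp [[0.0, 0.33, 0.08], [0.0, 0.33, 0.08], [0.0, 0.33, 0.09], [0.0, 0.33, 0.09], [0.0, 0.33, 0.09], [0.0, 0.33, 0.09], [0.0, 0.33, 0.09], [0.0, 0.33, 0.09], [0.0, 0.33, 0.1], [0.0, 0.33, 0.1], [0.0, 0.33, 0.1], [0.0, 0.33, 0.1]]
turn [0.0, 0.0, 0.025]
```

Emit:
{"method": "move_arm", "body": {
  "jaw": [4,4,4,4,4,4,4,4,4,4,4,4],
  "dp": [
    [0,0.33,0.08],
    [0,0.33,0.08],
    [0,0.33,0.09],
    [0,0.33,0.09],
    [0,0.33,0.09],
    [0,0.33,0.09],
    [0,0.33,0.09],
    [0,0.33,0.09],
    [0,0.33,0.1],
    [0,0.33,0.1],
    [0,0.33,0.1],
    [0,0.33,0.1]
  ],
  "turn": [
    [0,0,0.025],
    [0,0,0.025],
    [0,0,0.025],
    [0,0,0.025],
    [0,0,0.025],
    [0,0,0.025],
    [0,0,0.025],
    [0,0,0.025],
    [0,0,0.025],
    [0,0,0.025],
    [0,0,0.025],
    [0,0,0.025]
  ]
}}

```text
time_s: 11.52
position: [0.5046, 0.0207, 0.164]
tool_rot: [[-0.803, -0.57, 0.176], [-0.338, 0.191, -0.921], [0.491, -0.799, -0.346]]
ft_force: [0.3, -0.9, -0.5]
grip_width: 0.0399
gripper_force: 0.3
```

```bash
python3 - <<'E'
from h import *
a=lid();arc(.28,.28,0,12)
E
```

```text
lid n 1268 angle [0.515 0.525 0.537]
11.5667 th 0.551 r 0.14 lat 0.065 q [ 16.  36.  95. -71.  81. -81.] f [-1.2  0.3 -1.6]
dp [[0.01, 0.3, 0.1], [0.01, 0.3, 0.1], [0.01, 0.3, 0.1], [0.01, 0.3, 0.1], [0.01, 0.3, 0.1], [0.01, 0.3, 0.1], [0.01, 0.3, 0.1], [0.01, 0.3, 0.1], [0.01, 0.3, 0.1], [0.01, 0.3, 0.1], [0.01, 0.3, 0.1], [0.01, 0.3, 0.11]]
turn [0.0, -0.0, 0.022]
```

Emit:
{"method": "move_arm", "body": {
  "jaw": [4,4,4,4,4,4,4,4,4,4,4,4],
  "dp": [
    [0.03,0.3,0.1],
    [0.03,0.3,0.1],
    [0.03,0.3,0.1],
    [0.03,0.3,0.1],
    [0.03,0.3,0.1],
    [0.03,0.3,0.1],
    [0.03,0.3,0.1],
    [0.03,0.3,0.1],
    [0.03,0.3,0.1],
    [0.03,0.3,0.1],
    [0.03,0.3,0.1],
    [0.03,0.3,0.11]
  ],
  "turn": [
    [0,0,0.022],
    [0,0,0.022],
    [0,0,0.022],
    [0,0,0.022],
    [0,0,0.022],
    [0,0,0.022],
    [0,0,0.022],
    [0,0,0.022],
    [0,0,0.022],
    [0,0,0.022],
    [0,0,0.022],
    [0,0,0.022]
  ]
}}

```text
time_s: 12.57
position: [0.487, 0.0168, 0.1306]
tool_rot: [[-0.923, -0.341, 0.177], [-0.277, 0.273, -0.921], [0.266, -0.899, -0.347]]
ft_force: [0.2, 0.5, -0.3]
grip_width: 0.0398
gripper_force: 0.3
```

```bash
python3 - <<'E'
from h import *
a=lid();arc(.1,.1,0,12,r=.143)
cv2.imwrite("pics/w4.png",cv2.resize(a[120:390,180:540],(640,480))[...,::-1])
E
```

```text
lid n 1078 angle [0.254 0.265 0.276]
12.6167 th 0.284 r 0.143 lat 0.065 q [ 17.  39.  99. -72.  79. -59.] f [-0.6  0.5 -1.8]
dp [[-0.0, 0.21, 0.07], [-0.0, 0.21, 0.07], [-0.0, 0.21, 0.07], [-0.0, 0.21, 0.07], [-0.0, 0.21, 0.07], [-0.0, 0.21, 0.07], [-0.0, 0.21, 0.07], [-0.0, 0.21, 0.07], [-0.0, 0.21, 0.07], [-0.0, 0.21, 0.07], [-0.0, 0.21, 0.07], [-0.0, 0.21, 0.07]]
turn [0.0, -0.0, 0.016]
```

View pics/w4.png

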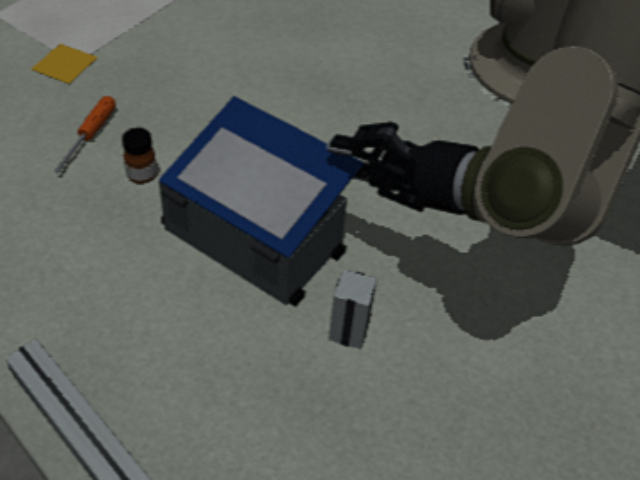

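The lid rests on the lower finger at (370,175) and is nearly shut, at about 0.22 rad. I'll go slower from here.

Emit:
{"method": "move_arm", "body": {
  "jaw": [4,4,4,4,4,4,4,4,4,4,4,4],
  "dp": [
    [0,0.21,0.07],
    [0,0.21,0.07],
    [0,0.21,0.07],
    [0,0.21,0.07],
    [0,0.21,0.07],
    [0,0.21,0.07],
    [0,0.21,0.07],
    [0,0.21,0.07],
    [0,0.21,0.07],
    [0,0.21,0.07],
    [0,0.21,0.07],
    [0,0.21,0.07]
  ],
  "turn": [
    [0,0,0.016],
    [0,0,0.016],
    [0,0,0.016],
    [0,0,0.016],
    [0,0,0.016],
    [0,0,0.016],
    [0,0,0.016],
    [0,0,0.016],
    [0,0,0.016],
    [0,0,0.016],
    [0,0,0.016],
    [0,0,0.016]
  ]
}}

```text
time_s: 13.62
position: [0.4817, 0.0165, 0.1043]
tool_rot: [[-0.972, -0.157, 0.176], [-0.219, 0.321, -0.921], [0.089, -0.934, -0.346]]
ft_force: [-0.2, -0.7, -0.8]
grip_width: 0.04
gripper_force: 0.3
```

```bash
python3 - <<'E'
from h import *
a=lid();arc(.0,.0,0,12,r=.143)
E
```

```text
lid n 926 angle [0.067 0.076 0.087]
13.6667 th 0.098 r 0.143 lat 0.065 q [ 17.  41. 100. -73.  78. -44.] f [-0.6  0.2 -1.8]
dp [[-0.0, 0.11, 0.04], [-0.0, 0.11, 0.04], [-0.0, 0.11, 0.04], [-0.0, 0.11, 0.04], [-0.0, 0.11, 0.04], [-0.0, 0.11, 0.04], [-0.0, 0.11, 0.04], [-0.0, 0.11, 0.04], [-0.0, 0.11, 0.04], [-0.0, 0.11, 0.04], [-0.0, 0.11, 0.04], [-0.0, 0.11, 0.04]]
turn [0.0, -0.0, 0.008]
```

Emit:
{"method": "move_arm", "body": {
  "jaw": [4,4,4,4,4,4,4,4,4,4,4,4],
  "dp": [
    [0,0.11,0.04],
    [0,0.11,0.04],
    [0,0.11,0.04],
    [0,0.11,0.04],
    [0,0.11,0.04],
    [0,0.11,0.04],
    [0,0.11,0.04],
    [0,0.11,0.04],
    [0,0.11,0.04],
    [0,0.11,0.04],
    [0,0.11,0.04],
    [0,0,0]
  ],
  "turn": [
    [0,0,0.008],
    [0,0,0.008],
    [0,0,0.008],
    [0,0,0.008],
    [0,0,0.008],
    [0,0,0.008],
    [0,0,0.008],
    [0,0,0.008],
    [0,0,0.008],
    [0,0,0.008],
    [0,0,0.008],
    [0,0,0]
  ]
}}

```text
time_s: 14.67
position: [0.481, 0.0164, 0.0915]
tool_rot: [[-0.982, -0.073, 0.176], [-0.19, 0.339, -0.921], [0.007, -0.938, -0.346]]
ft_force: [-0.3, 0.9, 0.4]
grip_width: 0.0398
gripper_force: 0.0
```

```bash
python3 - <<'E'
from h import *
a=lid();t,p,R,q,f=st();print(t,p,np.round(q),f)
print("CX back 1cm",R.T@-CX,"CY",R.T@CY,"up",R.T@Z)
w,_=cams.get_image("wrist")
cv2.imwrite("pics/w5.png",np.hstack([cv2.resize(w,(400,300)),cv2.resize(a[120:390,180:540],(400,300))])[...,::-1])
E
```

```text
lid n 896 angle [0.033 0.043 0.053]
14.7167 [0.4810038  0.01640969 0.09162895] [ 17.  43. 101. -73.  77. -38.] [ 0.68583924 -0.23183723 -0.73730733]
CX back 1cm [0.99997101 0.00705444 0.00286687] CY [ 2.45821612e-04  3.46387823e-01 -9.38091368e-01] up [ 0.00761076 -0.93806488 -0.34637605]
```

View pics/w5.png

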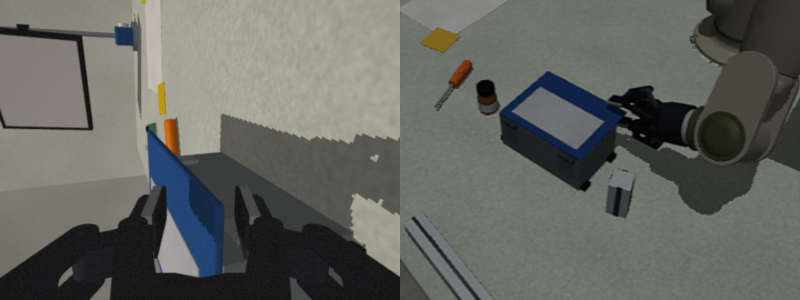

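Both fingers are clear of the lid: in the wrist view they are at (150,220) and (245,215), with the lid edge-on between them. The lid's outer-face angle is 0.043 rad, which matches its 6 mm thickness, so it is shut. I'll withdraw forward and then up.

Emit:
{"method": "move_arm", "body": {
  "jaw": [4,4,4,4,4,4,4,4,4,4,4,4],
  "dp": [
    [0.8,0,0],
    [0.8,0,0],
    [1,0,0],
    [1,0,0],
    [1.2,0,0],
    [1.2,0,0],
    [1.2,0,0],
    [0,-1.9,-0.7],
    [0,-1.9,-0.7],
    [0,-1.9,-0.7],
    [0,-1.9,-0.7],
    [0,0,0]
  ],
  "turn": [
    [0,0,0],
    [0,0,0],
    [0,0,0],
    [0,0,0],
    [0,0,0],
    [0,0,0],
    [0,0,0],
    [0,0,0],
    [0,0,0],
    [0,0,0],
    [0,0,0],
    [0,0,0]
  ]
}}

```text
time_s: 15.77
position: [0.4106, 0.0027, 0.176]
tool_rot: [[-0.982, -0.069, 0.178], [-0.191, 0.339, -0.921], [0.003, -0.938, -0.346]]
ft_force: [0.4, 0.6, 0.8]
grip_width: 0.04
gripper_force: 0.0
```

Emit:
{"method": "move_arm", "body": {
  "jaw": [4,4,4,4,4,4],
  "dp": [
    [0,-1.9,-0.7],
    [0,-1.9,-0.7],
    [0,-1.9,-0.7],
    [0,0,0],
    [0,0,0],
    [0,0,0]
  ],
  "turn": [
    [0,0,0],
    [0,0,0],
    [0,0,0],
    [0,0,0],
    [0,0,0],
    [0,0,0]
  ]
}}

```text
time_s: 16.27
position: [0.4108, 0.0026, 0.2331]
tool_rot: [[-0.982, -0.074, 0.176], [-0.191, 0.339, -0.921], [0.009, -0.938, -0.347]]
ft_force: [-1.3, -0.3, -0.1]
grip_width: 0.04
gripper_force: 0.0
```

```bash
python3 - <<'E'
from h import *
a=lid();t,p,R,q,f=st();print(t,p,np.round(q),f)
im,d=cams.get_image("scene");P=cloud("scene",d)
for n in ["jar","offcut","driver"]:
    r=cams.outline_of("scene",n)
    if r: print(n,np.round(np.percentile(P[r[0]["mask"]&(d>0)],[2,50,98],axis=0),3).tolist())
cv2.imwrite("pics/w6.png",im[...,::-1])
E
```

```text
lid n 894 angle [0.034 0.043 0.054]
16.3167 [0.41092675 0.00266781 0.23299018] [ 18.  23. 106. -70.  83. -52.] [ 0.34734864 -0.43550267  0.58176116]
jar [[0.601, -0.239, 0.004], [0.624, -0.212, 0.046], [0.639, -0.203, 0.072]]
driver [[0.57, -0.382, -0.003], [0.621, -0.34, 0.017], [0.701, -0.301, 0.026]]
```

View pics/w6.png

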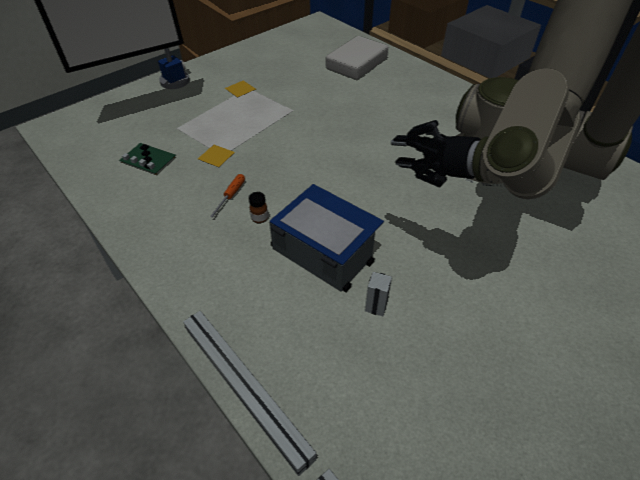

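The lid at (325,220) is shut. The jar (258,207), offcut (378,293) and driver (228,197) are where they started, and the gripper at (430,150) is clear of everything.

```bash
python3 -c "
from rig import ticket
print(ticket.close_job())"
```

```text
the job is handed in; nothing more can be done
None
```

I tipped the lid over with one finger, caught it on the other and lowered it slowly until it was fully shut; the jar, offcut and screwdriver look unmoved, the arm is clear of everything, and the job was handed in at about 16 s (no verdict came back).

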